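Clear the rice paddle and shut the cupboard's sliding glass door onto its draught strip

ROBOT

A 7-joint arm with a two-finger parallel gripper is mounted at the origin on the work surface. World frame = base frame: x ahead of the robot, y to its left, z up, the work surface at z = 0. Lengths are in m, angles in rad, forces in N, time in s.
With the tool pointing down it reaches from about 0.4 to 0.85 m from the base axis. Payload 10.4 kg.
Tool frame: the origin (TCP) lies at the very end of the fingers, on their centre line; the grasp point (between the pads) lies 19 mm behind it; z points along the fingers, y is the line along which they close (so a half turn about z gives the same grasp; the last joint's range is limited). The gripper opens to 85 mm and grips with 20 to 120 N. Pads are 22 mm wide; open, the fingers measure 114 mm over their backs; the gripper's body (76 mm by 85 mm) begins 54 mm behind the grasp point. The pads swing forward as they close: fully open they stand 13 mm farther back than shut.
Start: joints at [1.142, 0.332, -0.065, 1.46, 0.022, 1.35, -0.088], TCP at [0.247, -0.574, 0.206] pointing down, gripper open.
Joint ranges: [-2.6, 2.6], [-0.5, 2.12], [-1.47, 1.34], [0.16, 2.42], [-1.27, 4.41], [0.06, 2.06], [-2.6, 2.6]. Speed limits (rad/s): [2.22, 2.22, 2.79, 2.79, 3.14, 3.14, 3.14].

INTERFACE

Orientations are given as a unit quaternion [x, y, z, w].
In Python, from workcell import manip, imaging gives the robot as it stands.
- The arm moves only by the tool move_arm, never from a script. Its argument "plan" is a list of rows, each an object with "linear": the shift along the world's x, y, z in units of 0.1 m (1.0 is 0.1 m), a list of three; "twist": the turn, a rotation vector about the world's x, y, z in units of 180 degrees (1.0 is 180 degrees), a list of three. In form: [{"linear": [tx, ty, tz], "twist": [ax, ay, az]}, ...]. A call has 1 to 20 rows; each row shifts and turns the commanded pose from where the row before left it; what a row does not reach is not made up. A row lasts 1/8 s, in which the tool goes at most 62.5 mm and 10.7 degrees, less where a joint would pass 70% of its speed; a pose out of reach is approached as far as the arm can. A call with a number of a shift or a turn outside -1 to 1 is refused whole. A call with a gripper value outside its range is refused whole. "fingers" is the closure, from 0 (fully open) to 1 (shut), set as the call begins (left out, the last holds). The fingers move at their own pace and stop on an object; the grip force is fixed at half the most. Time passes only in rows, so rows that do not move let the fingers close. It gives the time, the measured TCP pose, the force, the opening and the grip force at its end, in the units of the state.
- manip.observe(): the state, without advancing time (a new reading comes with each control period).
- imaging.capture(name): name is "scene" or "top" or "wrist"; returns a dict with "color" (384x512x3 uint8, red, green, blue), "fx", "fy", "cx", "cy" (pixels), "xyz" and "rotation" of the camera in the world. Camera axes: x right, y down, z forward; pixel columns grow to the right and rows downward; lengths in m; the calibration is good to about 2 mm. A picture is of the moment at which its call begins. There is no depth.
- manip.finish_job(): hands the job in; it is judged then, once.
The state is a dict: "clock": time; "q": joint angles; "qvel": joint speeds; "effort": joint torques, N m; "ee_pos": TCP position; "tcp_rot": TCP orientation; "wrist_force": force on the tool from outside, world axes, zero at the start; "wrist_torque": the same for the moment, N m; "width": finger opening in m; "gripper_force": force on a finger pad.
Only numpy, scipy, OpenCV 4.12 (cv2) and the standard library are available. Lean on these libraries where they do the work, as an engineer would, in place of code of your own. Each camera call takes 0.05 s, during which the arm holds its last target. There are 200 camera calls.

TASK

The rice paddle has been left lying across the sill of the little cupboard, so its sliding glass door cannot be shut. Lay the paddle flat in the wide empty slot of the tray caddy, and slide the door shut until it beds firmly into the foam draught strip on the frame and stays there when you let go. Ease it home by feel without ramming the door or crushing the strip, and leave the cup, the jar and the strainer basket where they are.

Things in the scene. Friction and masses are not known exactly. Their poses are not given: they have to be found in the camera images.
- cabinet: Cupboard fixed on the ledge, white sides and floor, glazed top and back, 220 deep (its x) x 460 wide (y) x 250 high, boards 12 thick. Origin: centre of its underside; x points to its back, the front is at x = -110. Its floor, flush with the track, is 18 mm above the ledge. Left bay (y 0 to +218): fixed pane; right bay (y -218 to 0): open until the sliding door covers it.
- door: Aluminium-framed glass door, 225 wide x 214 high x 10 thick, 0.65 kg, in the cupboard's front track; slides along the cupboard's y, shuts towards -y. Axes as the cupboard's. Origin: foot of its closing edge, mid-thickness; it extends to y +225, z +214. Starts 170 to 205 mm open. Track drag about 5 N: it takes that to move it and holds it where it is left. A push above 20 N is ramming.
- handle (a point): Middle of the door's upright steel bar handle: bar 10 mm thick, ends 60 mm above and below this point, 35 mm in front of the door's mid-plane (25 mm clear between bar and frame) and 45 mm from the closing edge. The bar's top is 24 mm below the cupboard's top. It can be pushed sideways with closed fingertips reaching down beside its upper part.
- strip: Grey foam draught strip, 12 wide x 210 high, on the inner face of the cupboard's right side board, in line with the door. Origin: foot of its glued back. How far the foam stands out from the board differs each time, 5 to 15 mm, and is not reported: it must be felt. It springs back by 5 N per mm of squeeze, on top of the door's drag; over 14 N of squeeze crushes it.
- paddle: Flat wooden rice paddle, 235 long, 40 g: handle 20 wide x 13 thick, round-ended blade 62 wide x 7 thick. Origin: underside at mid-length; x from the handle end (-118) to the blade end (+118), handle up to x = +24, balances near x = +20. It lies flat on the cupboard's floor, blade inside, about 120 mm of the handle sticking out of the front over the ledge.
- caddy: White plastic tray caddy loose on the ledge, 280 long (its x) x 200 wide (y) x 45 high, 0.8 kg. Origin: centre of its underside. Floor and dividers 4 mm thick, outer walls 5. Dividers along x form three slots: an empty wide one, 96 wide and 270 long inside, on the -y side, and two narrow ones with a spoon and chopsticks.
- slot (a point): Centre of the floor of the caddy's wide slot (4 mm above the ledge); axes as the caddy's.
- cup: Steel cup, 74 mm wide, 80 high, upright on the ledge; origin: centre of its underside.
- jar: Glass jar with a hinged swing-top wire seal, 96 mm wide, 175 high; origin: centre of its underside.
- basket: Green plastic strainer basket, 184 mm over the rim, 77 high; origin: centre of its underside.
- closing_edge (a point): Mid-height of the door's closing edge (the edge towards the cupboard's -y), 107 mm above the door's foot; this edge meets the foam strip squarely.
- strip_back (a point): Mid-height of the strip's glued back, on the board; from here to the closing edge is the foam plus any gap left. The door is properly bedded if the foam still presses on it by more than 2.5 N once released: the pushing hand then felt at least 8 N, better 10 to 14 N, before letting go (drag plus foam).
There are look-alikes about, which are no part of the job. Of the things like the paddle, leave any that is black or pink; of the rest the larger one is meant.

How it is judged:
On the way, in this order (a step that is already met when the one before it is completed fails the run):
1. the paddle is taken away from the doorway (distance of paddle from where it was at the start of the episode above 0.15 m), for 0.1 s.
2. the door beds on the foam strip (contact force between door and strip above 2.5 N), for 0.2 s.
At the end, for the whole second after the job is handed in: The released door stands still against the foam strip, which presses on it with more than 2.5 N (its closing edge within 16 mm of the strip's back); the paddle lies still and flat (within 0.1 rad, underside within 6 mm of the floor) in the caddy's wide slot, blade either way round (contact force between door and strip above 2.5 N and y of door in the frame of strip below 0.016 m and linear speed of door below 0.005 m/s and x of paddle in the frame of slot between -0.03 and 0.03 m and y of paddle in the frame of slot between -0.04 and 0.04 m and z of paddle in the frame of slot below 0.006 m and angle between paddle's own z axis and vertical below 0.1 rad and linear speed of paddle below 0.02 m/s); the robot touches nothing.
It fails at once if the door is rammed: the robot presses on it with more than 20 N (contact force between any of the fingers, the arm and door above 20 N).
It fails at once if the foam strip is crushed by more than 14 N (contact force between door and strip above 14 N).
It fails at once if the cup, jar or basket is moved by more than 20 mm (distance of any of cup, jar, basket from where it was at the start of the episode above 0.02 m).
It also fails if it takes over 72 s, if anything falls off the work surface, if the arm or the gripper's body presses on something with over 40 N, if the wrist force passes 120 N, or if a joint passes its speed limit or range.

## Working session

There is one attempt and no reset: what is moved stays moved. The work goes in short steps, Python scripts to look and compute and a tool call to move; the robot and the scene stay as the last step left them, time stands still between calls to the robot, and variables do not carry over. Pictures are saved under pics/ and viewed, at most 10 in all, crops included, and the job is handed in when it is done.

Besides the shell and the picture viewer there is one more tool, called after "Request:" as a command line: name --argument value ..., lists and objects as JSON in quotes. move_arm: Moves the arm, as the interface text tells. Its arguments: {"type":"object","properties":{"plan":{"type":"array","items":{"type":"object","properties":{"linear":{"type":"array","items":{"type":"number"}},"twist":{"type":"array","items":{"type":"number"}}}}},"fingers":{"type":"number"}},"required":["plan"]}

```bash
mkdir -p pics; cat > h.py <<'E'
import numpy as np, cv2
from workcell import manip, imaging
def cap(n,f=None):
    c=imaging.capture(n)
    if f: cv2.imwrite('pics/'+f,cv2.cvtColor(c['color'],cv2.COLOR_RGB2BGR))
    return c
def R(c):
    r=np.array(c['rotation'],float)
    if r.shape==(4,):
        from scipy.spatial.transform import Rotation as Q
        r=Q.from_quat(r).as_matrix()
    return r
def ray(c,u,v,z):
    d=R(c)@np.array([(u-c['cx'])/c['fx'],(v-c['cy'])/c['fy'],1]); o=np.array(c['xyz'])
    return o+d*(z-o[2])/d[2]
def proj(c,p):
    q=R(c).T@(np.array(p)-np.array(c['xyz'])); return c['cx']+c['fx']*q[0]/q[2], c['cy']+c['fy']*q[1]/q[2]
E
python3 - <<'E'
from h import *
a=cap('scene','s0.png');b=cap('top','t0.png')
for c in(a,b):print(c['fx'],c['xyz'],np.round(R(c),3).tolist())
s=manip.observe();print(s['ee_pos'],s['tcp_rot'],s['wrist_force'],s['width'])
E
```

```text
486.23894547285414 [ 0.64749933 -1.0902025   1.23367122] [[0.991, 0.091, -0.098], [0.134, -0.725, 0.676], [-0.009, -0.683, -0.731]]
387.5360046041458 [ 0.44273059 -0.05507453  1.45417212] [[-0.018, -0.998, 0.062], [-1.0, 0.018, -0.008], [0.006, -0.062, -0.998]]
[ 0.24655517 -0.57390651  0.20491295] [ 9.79485026e-01  2.01515967e-01 -1.51667069e-04 -6.13072254e-04] [0.90153761 0.35577723 0.79974351] 0.08536657560063735
```

View pics/s0.png

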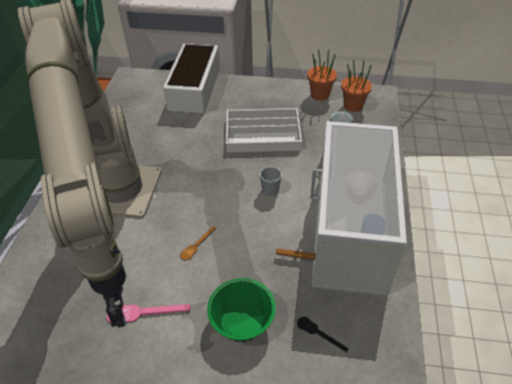

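View pics/t0.png

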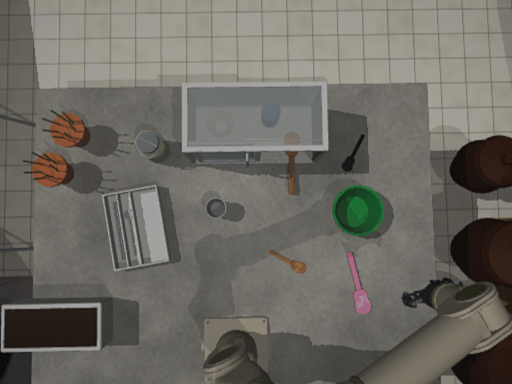

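The scene shows the cupboard with the brown paddle handle at scene px (295,254), and a smaller brown decoy spoon at (200,242). In the top view the paddle is at (291,172), the caddy at (137,228) with its wide slot on the right, the cup at (217,208), the jar at (150,145) and the basket at (358,210).

```bash
python3 - <<'E'
from h import *
im=cv2.imread('pics/t0.png'); 
cv2.imwrite('pics/t1.png',cv2.resize(im[75:285,95:345],None,fx=3,fy=2.8,interpolation=cv2.INTER_CUBIC)[:, :])
b=cap('top');hsv=cv2.cvtColor(b['color'],cv2.COLOR_RGB2HSV)
m=((hsv[...,0]>5)&(hsv[...,0]<18)&(hsv[...,1]>110)).astype(np.uint8)
n,l,st,ce=cv2.connectedComponentsWithStats(m)
for i in range(1,n):
    if st[i,4]>25:
        pts=np.argwhere(l==i)[:,::-1].astype(np.float32)
        r=cv2.minAreaRect(pts); print(st[i],ce[i].round(1),r, [ray(b,*p,.03)[:2].round(3).tolist() for p in cv2.boxPoints(r)] if 180<ce[i][0]<340 else '')
E
```

```text
[ 50 113  35  34 845] [ 67.4 130.1] ((67.0, 129.5), (33.0, 34.0), 90.0) 
[ 464  136   48   56 1876] [490.2 161.9] ((488.4707336425781, 163.47384643554688), (53.80591583251953, 47.70421600341797), 86.8201675415039) 
[ 32 153  38  34 894] [ 50.2 169.8] ((50.5, 169.5), (33.0, 37.0), 90.0) 
[286 152  12  42 206] [291.3 171.5] ((291.5, 172.5), (41.0, 11.0), 90.0) [[0.723, -0.197], [0.722, -0.238], [0.569, -0.234], [0.57, -0.193]]
[ 466  219   46   95 2282] [492.8 252.9] ((488.5, 266.0), (93.99998474121094, 44.99999237060547), 90.0) 
[269 250  37  23 202] [291.6 262.9] ((286.052001953125, 261.8336181640625), (40.503963470458984, 9.843708038330078), 22.10944938659668) [[0.33, -0.113], [0.363, -0.127], [0.305, -0.263], [0.273, -0.248]]
[ 26 310  24   4  32] [ 36.8 310.4] ((37.5, 311.5), (3.0, 23.0), 90.0) 
[ 48 332  41  14  96] [ 72.7 341.6] ((69.41847229003906, 343.14630126953125), (10.35800552368164, 41.730812072753906), 71.1139144897461) 
[ 468  335   44   49 1257] [494.7 364.2] ((489.5, 359.0), (48.0, 43.0), 90.0) 
[  5 338  21   9  42] [ 17.2 344. ] ((15.0, 342.0), (8.0, 20.0), 90.0) 
[ 82 339  14   7  26] [ 90.3 342.8] ((88.54918670654297, 342.04095458984375), (5.070001602172852, 13.39928913116455), 84.80557250976562)
```

View pics/t1.png

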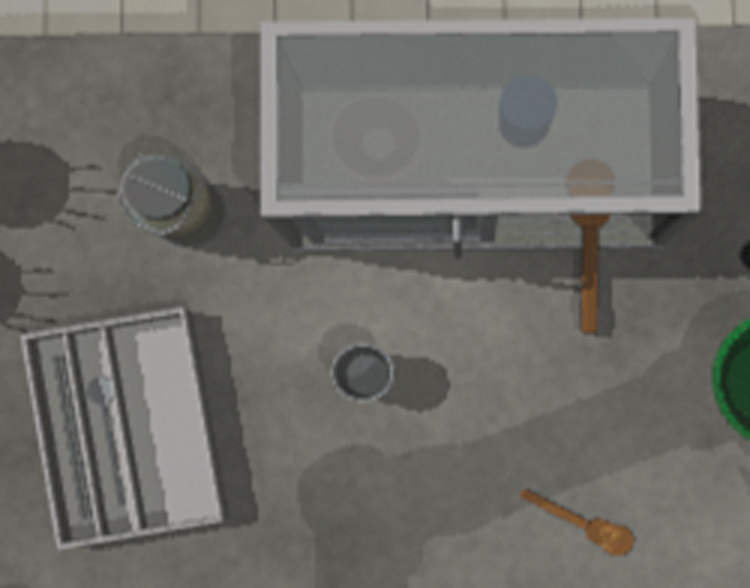

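The enlarged top view shows the cupboard top corners (crop) at (261,22), (697,18), (700,211) and (260,216), and the handle bar at about (457,218). The paddle's handle end is at (589,332). The caddy rim corners are (22,335), (184,310), (222,522) and (60,548).

```bash
cat >> h.py <<'E'
def P(c,X,Y,z): return ray(c,95+X/3-.17,75+Y/2.8-.17,z)
E
python3 - <<'E'
from h import *
b=cap('top')
f=lambda L,z:[print(z,p,P(b,*p,z)[:2].round(4)) for p in L]
f([(261,22),(697,18),(700,211),(260,216)],.25)
f([(457,218),(457,228)],.226); f([(457,255)],.106)
f([(589,332),(590,225),(589,270)],.03)
f([(22,335),(184,310),(222,522),(60,548),(104,326),(138,528)],.045)
f([(362,372)],.08); f([(157,190)],.175)
E
```

```text
0.25 (261, 22) [0.9073 0.1503]
0.25 (697, 18) [ 0.9048 -0.3114]
0.25 (700, 211) [ 0.6832 -0.3078]
0.25 (260, 216) [0.6853 0.1528]
0.226 (457, 218) [ 0.6843 -0.053 ]
0.226 (457, 228) [ 0.6727 -0.0528]
0.106 (457, 255) [ 0.6611 -0.052 ]
0.03 (589, 332) [ 0.5683 -0.2124]
0.03 (590, 225) [ 0.7107 -0.2171]
0.03 (589, 270) [ 0.6506 -0.2144]
0.045 (22, 335) [0.5751 0.4777]
0.045 (184, 310) [0.6043 0.2814]
0.045 (222, 522) [0.3292 0.2365]
0.045 (60, 548) [0.2997 0.4306]
0.045 (104, 326) [0.5851 0.3784]
0.045 (138, 528) [0.3234 0.3373]
0.08 (362, 372) [0.5177 0.063 ]
0.175 (157, 190) [0.7336 0.2799]
```

Request:
move_arm --plan '[{"linear":[0.31,0.3,0],"twist":[0,0,-0.0116]},{"linear":[0.31,0.3,0],"twist":[0,0,-0.0116]},{"linear":[0.31,0.3,0],"twist":[0,0,-0.0116]},{"linear":[0.31,0.3,0],"twist":[0,0,-0.0116]},{"linear":[0.31,0.3,0],"twist":[0,0,-0.0116]},{"linear":[0.31,0.3,0],"twist":[0,0,-0.0116]},{"linear":[0.31,0.3,0],"twist":[0,0,-0.0116]},{"linear":[0.31,0.3,0],"twist":[0,0,-0.0116]},{"linear":[0.31,0.3,0],"twist":[0,0,-0.0116]},{"linear":[0.31,0.3,0],"twist":[0,0,-0.0116]},{"linear":[0.31,0.3,0],"twist":[0,0,-0.0116]},{"linear":[0.31,0.3,0],"twist":[0,0,-0.0116]},{"linear":[0,0,0],"twist":[0,0,0]},{"linear":[0,0,0],"twist":[0,0,0]}]' --fingers 0.3

```text
clock: 1.95
ee_pos: [0.6183, -0.2149, 0.2053]
tcp_rot: [1.0, -0.016, -0.0, 0.0]
wrist_force: [0.0, -0.9, -0.7]
width: 0.06
gripper_force: 0.0
```

```bash
python3 - <<'E'
from h import *
c=cap('wrist','w0.png');s=manip.observe();print(s['ee_pos'],s['tcp_rot'],s['wrist_force'],s['width'])
hsv=cv2.cvtColor(c['color'],cv2.COLOR_RGB2HSV)
m=((hsv[...,0]>5)&(hsv[...,0]<18)&(hsv[...,1]>110)).astype(np.uint8)
n,l,st,ce=cv2.connectedComponentsWithStats(m)
for i in range(1,n):
    if st[i,4]>200:
        r=cv2.minAreaRect(np.argwhere(l==i)[:,::-1].astype(np.float32)); print(st[i],r,[ray(c,*p,.031)[:2].round(4).tolist() for p in cv2.boxPoints(r)])
        for v in range(st[i,1]+5,st[i,1]+st[i,3],25):
            u=np.argwhere(l[v]==i); print(v,ray(c,u.min(),v,.031)[:2].round(4),ray(c,u.max(),v,.031)[:2].round(4))
E
```

```text
[ 0.61803615 -0.21556802  0.20549766] [ 9.99865830e-01 -1.63737005e-02 -2.79291301e-04  3.83052480e-04] [-1.08447155  0.25234982  0.22790535] 0.0598322456895272
[242 145  16  68 831] ((249.5, 178.49996948242188), (14.999998092651367, 66.99998474121094), 0.0) [[0.5709, -0.204], [0.648, -0.2071], [0.6475, -0.2234], [0.5703, -0.2214]]
150 [ 0.6422 -0.2189] [ 0.6421 -0.2233]
175 [ 0.6147 -0.2058] [ 0.6142 -0.2225]
200 [ 0.5854 -0.2046] [ 0.5849 -0.2218]
```

View pics/w0.png

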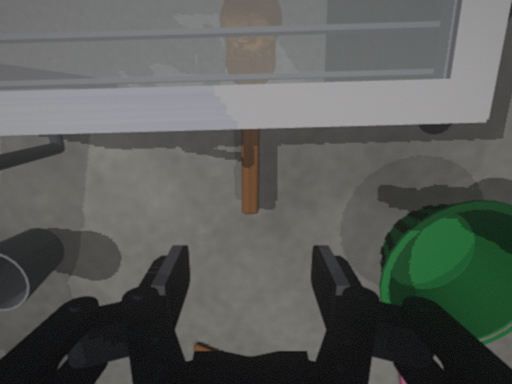

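The wrist view shows the paddle handle at (250,180), midway between the open fingers. Its end is at x≈0.570 and its centre line at y≈-0.214, so I'm going down.

Request:
move_arm --plan '[{"linear":[0.02,0.015,-0.4],"twist":[0,0,0]},{"linear":[0,0,-0.4],"twist":[0,0,0]},{"linear":[0,0,-0.4],"twist":[0,0,0]},{"linear":[0,0,-0.35],"twist":[0,0,0]},{"linear":[0,0,-0.2],"twist":[0,0,0]},{"linear":[0,0,-0.1],"twist":[0,0,0]},{"linear":[0,0,-0.08],"twist":[0,0,0]},{"linear":[0,0,0],"twist":[0,0,0]},{"linear":[0,0,0],"twist":[0,0,0]}]'

```text
clock: 3.12
ee_pos: [0.6213, -0.2129, 0.0135]
tcp_rot: [1.0, -0.016, 0.001, 0.0]
wrist_force: [0.2, -0.6, 0.5]
width: 0.0596
gripper_force: 0.0
```

Request:
move_arm --plan '[{"linear":[0,0,0],"twist":[0,0,0]},{"linear":[0,0,0],"twist":[0,0,0]},{"linear":[0,0,0],"twist":[0,0,0]},{"linear":[0,0,0],"twist":[0,0,0]},{"linear":[0,0,0],"twist":[0,0,0]},{"linear":[0,0,0],"twist":[0,0,0]}]' --fingers 1

```text
clock: 3.88
ee_pos: [0.6208, -0.2127, 0.0126]
tcp_rot: [1.0, -0.016, 0.0, 0.0]
wrist_force: [0.2, 0.3, -0.1]
width: 0.0001
gripper_force: 0.0
```

```bash
python3 - <<'E'
from h import *
a=cap('scene');c=cap('wrist')
f=lambda x:cv2.cvtColor(x,cv2.COLOR_RGB2BGR)
cv2.imwrite('pics/m1.png',np.hstack([cv2.resize(f(a['color'])[180:330,220:420],(500,375),interpolation=2),cv2.resize(f(c['color']),(300,375))]))
E
```

```text
(no output)
```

View pics/m1.png

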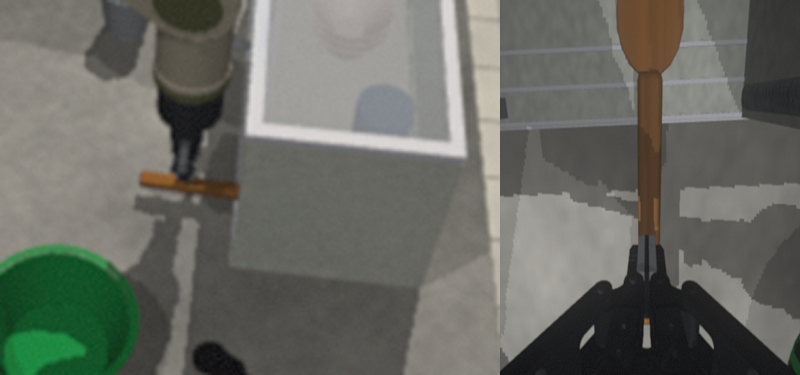

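The fingers shut on nothing. The picture shows the paddle still in place with the fingertips on top of its handle, so the pads were too high and slipped off. I'll reopen, go about 9 mm lower so the grasp point is level with the handle, and close again.

Request:
move_arm --plan '[{"linear":[0,0,0.3],"twist":[0,0,0]},{"linear":[0,0,0.2],"twist":[0,0,0]},{"linear":[0,0,0],"twist":[0,0,0]},{"linear":[0,0,0],"twist":[0,0,0]},{"linear":[0,0,0],"twist":[0,0,0]}]' --fingers 0.4

```text
clock: 4.6
ee_pos: [0.6201, -0.2126, 0.0616]
tcp_rot: [1.0, -0.016, -0.001, -0.0]
wrist_force: [0.3, -0.9, -0.2]
width: 0.0509
gripper_force: 0.0
```

```bash
python3 - <<'E'
from h import *
c=cap('wrist','w2.png');s=manip.observe();print(s['ee_pos'],s['width'])
hsv=cv2.cvtColor(c['color'],cv2.COLOR_RGB2HSV)
m=((hsv[...,0]>5)&(hsv[...,0]<18)&(hsv[...,1]>100)).astype(np.uint8)
n,l,st,ce=cv2.connectedComponentsWithStats(m)
i=1+st[1:,4].argmax();print(st[i])
for v in range(st[i,1]+5,st[i,1]+st[i,3],25):
    u=np.argwhere(l[v]==i); print(v,ray(c,u.min(),v,.031)[:2].round(4),ray(c,u.max(),v,.031)[:2].round(4))
E
```

```text
[ 0.62019987 -0.21260401  0.06167627] 0.05117449039198874
[  212     0    87   284 11705]
5 [ 0.7474 -0.196 ] [ 0.7458 -0.2426]
30 [ 0.7349 -0.1952] [ 0.7334 -0.2428]
55 [ 0.7218 -0.1966] [ 0.7204 -0.24  ]
80 [ 0.7078 -0.2099] [ 0.7073 -0.2253]
105 [ 0.6936 -0.2088] [ 0.6931 -0.2257]
130 [ 0.6788 -0.2081] [ 0.6782 -0.2255]
155 [ 0.6632 -0.2075] [ 0.6626 -0.2246]
180 [ 0.6469 -0.2068] [ 0.6463 -0.2243]
205 [ 0.6297 -0.2067] [ 0.6291 -0.224 ]
230 [ 0.6117 -0.2053] [ 0.6111 -0.2231]
255 [ 0.5927 -0.2045] [ 0.5922 -0.222 ]
280 [ 0.5727 -0.2044] [ 0.5722 -0.2209]
```

View pics/w2.png

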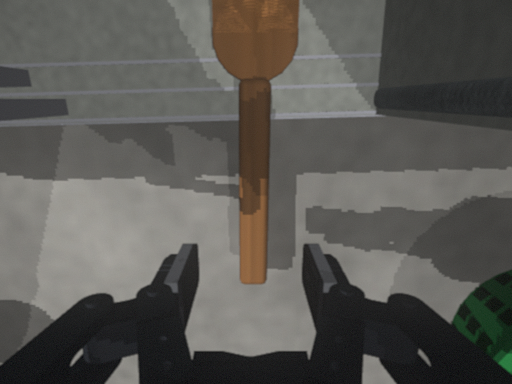

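The wrist view shows the paddle undisturbed, with its handle running from (255,80) to (255,283) between the pads and its centre at y≈-0.2145. I'll lower to z≈0.004 and close.

Request:
move_arm --plan '[{"linear":[0,-0.02,-0.2],"twist":[0,0,0]},{"linear":[0,0,-0.2],"twist":[0,0,0]},{"linear":[0,0,-0.1],"twist":[0,0,0]},{"linear":[0,0,-0.08],"twist":[0,0,0]},{"linear":[0,0,0],"twist":[0,0,0]},{"linear":[0,0,0],"twist":[0,0,0]}]'

```text
clock: 5.4
ee_pos: [0.6212, -0.2148, 0.0052]
tcp_rot: [1.0, -0.016, 0.0, 0.0]
wrist_force: [-0.3, -0.2, 0.9]
width: 0.0513
gripper_force: 0.0
```

Request:
move_arm --plan '[{"linear":[0,0,0],"twist":[0,0,0]},{"linear":[0,0,0],"twist":[0,0,0]},{"linear":[0,0,0],"twist":[0,0,0]},{"linear":[0,0,0],"twist":[0,0,0]},{"linear":[0,0,0],"twist":[0,0,0]},{"linear":[0,0,0],"twist":[0,0,0]}]' --fingers 1

```text
clock: 6.15
ee_pos: [0.6207, -0.2148, 0.0046]
tcp_rot: [1.0, -0.016, 0.0, 0.0]
wrist_force: [0.4, 0.4, -0.2]
width: 0.0002
gripper_force: 0.1
```

```bash
python3 - <<'E'
from h import *
a=cap('scene');c=cap('wrist');s=manip.observe()
print(c['xyz'],R(c).round(3).tolist(),s['ee_pos'],proj(c,s['ee_pos']),[proj(c,np.array(s['ee_pos'])+[0,0,z]) for z in(.01,.019,.03)])
print(proj(a,s['ee_pos']),proj(a,np.array(s['ee_pos'])+[0,0,.03]))
f=lambda x:cv2.cvtColor(x,cv2.COLOR_RGB2BGR)
cv2.imwrite('pics/m3.png',np.hstack([cv2.resize(f(a['color'])[230:280,265:325],(480,400),interpolation=2),cv2.resize(f(c['color'])[180:384,180:330],(300,400))]))
E
```

```text
[ 0.69712061 -0.21698289  0.17244593] [[-0.033, -0.955, -0.296], [-0.999, 0.031, 0.009], [0.001, 0.296, -0.955]] [ 0.62073153 -0.21474581  0.00459734] (np.float64(250.30104046833657), np.float64(237.15832224949736)) [(np.float64(250.32608124407295), np.float64(244.72335412526502)), (np.float64(250.35109926161002), np.float64(252.2815105549601)), (np.float64(250.3854619328068), np.float64(262.662766538289))]
(np.float64(292.55339515475526), np.float64(256.81077567089903)) (np.float64(292.9566790113312), np.float64(251.01825250371905))
```

View pics/m3.png

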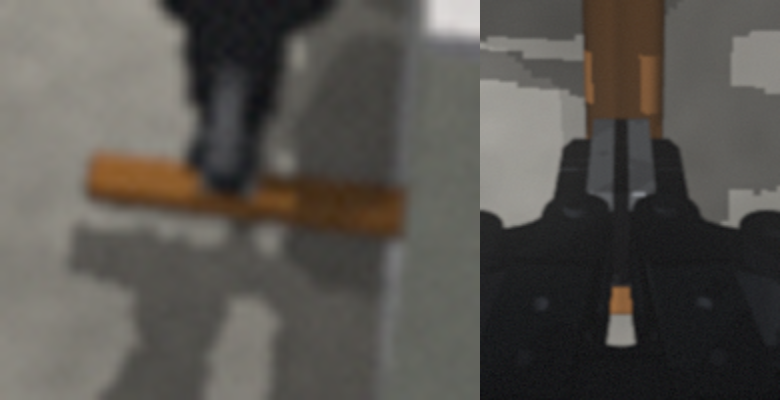

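The fingers are shut over the handle at the right reported height, with the handle apparently unmoved. I'll check whether the handle end has dipped, i.e. whether the paddle was squeezed downwards.

```bash
python3 - <<'E'
from h import *
a=cap('scene');c=cap('wrist');b=cap('top')
for z in(.0,.013,.031,.05): print(z,ray(c,252,340,z)[:2].round(4),'proj end',[np.round(proj(k,[.57,-.2128,z]),1) for k in(a,b,c)])
s0=cv2.cvtColor(cv2.imread('pics/s0.png'),cv2.COLOR_BGR2RGB)
def mask(im):
    h=cv2.cvtColor(im,cv2.COLOR_RGB2HSV);return ((h[...,0]>5)&(h[...,0]<18)&(h[...,1]>100)).astype(np.uint8)
for im in(s0,a['color']):
    m=mask(im)[235:275,268:325];ys,xs=np.nonzero(m);print('scene',xs.min()+268,xs.max()+268,[(x+268,ys[xs==x].min()+235,ys[xs==x].max()+235) for x in(10,12,15,20,24,34,38,42,45)if (xs==x).any()])
m=mask(c['color']);
for v in(5,40,80,120,160,200,225,235): u=np.nonzero(m[v])[0]; print(v,u.min(),u.max(),(ray(c,u.min(),v,.031)-ray(c,u.max()+1,v,.031))[1].round(4),ray(c,u.mean(),v,.031)[:2].round(4))
E
```

```text
0.0 [ 0.5436 -0.2134] proj end [array([276.2, 255.4]), array([290.4, 193.7]), array([249.8, 306.4])]
0.013 [ 0.5552 -0.2137] proj end [array([276.2, 253. ]), array([290.8, 193.4]), array([249.8, 319.9])]
0.031 [ 0.5712 -0.214 ] proj end [array([276.3, 249.5]), array([291.3, 192.9]), array([249.8, 341.9])]
0.05 [ 0.5881 -0.2144] proj end [array([276.4, 245.7]), array([291.9, 192.4]), array([249.8, 370.3])]
scene 276 314 [(278, np.int64(249), np.int64(253)), (280, np.int64(249), np.int64(254)), (283, np.int64(249), np.int64(254)), (288, np.int64(250), np.int64(255)), (292, np.int64(251), np.int64(255)), (302, np.int64(252), np.int64(257)), (306, np.int64(252), np.int64(258)), (310, np.int64(253), np.int64(258)), (313, np.int64(254), np.int64(258))]
scene 276 314 [(278, np.int64(249), np.int64(254)), (280, np.int64(250), np.int64(254)), (283, np.int64(250), np.int64(255)), (288, np.int64(251), np.int64(255)), (292, np.int64(254), np.int64(256)), (302, np.int64(252), np.int64(257)), (306, np.int64(253), np.int64(258)), (310, np.int64(253), np.int64(258)), (313, np.int64(254), np.int64(258))]
5 190 310 0.0479 [ 0.733  -0.2182]
40 198 303 0.0432 [ 0.7204 -0.218 ]
80 230 271 0.0177 [ 0.7051 -0.2175]
120 231 271 0.018 [ 0.6887 -0.2172]
160 232 271 0.0182 [ 0.671  -0.2169]
200 233 270 0.018 [ 0.6519 -0.2163]
225 233 270 0.0184 [ 0.6391 -0.2159]
235 234 269 0.0176 [ 0.6339 -0.216 ]
```

The handle dipped only slightly and was never centred by the pads, so the real fingertips seem to stand higher than the reported TCP. I'll reopen and feel downwards in small steps, watching the force.

Request:
move_arm --plan '[{"linear":[0,0,0],"twist":[0,0,0]},{"linear":[0,0,0],"twist":[0,0,0]},{"linear":[0,0,0],"twist":[0,0,0]},{"linear":[0,0,-0.03],"twist":[0,0,0]},{"linear":[0,0,0],"twist":[0,0,0]}]' --fingers 0.4

```text
clock: 7.02
ee_pos: [0.6204, -0.2147, 0.0012]
tcp_rot: [1.0, -0.016, -0.0, -0.0]
wrist_force: [0.3, 0.1, -0.3]
width: 0.0509
gripper_force: 0.0
```

Request:
move_arm --plan '[{"linear":[0,0,-0.03],"twist":[0,0,0]},{"linear":[0,0,0],"twist":[0,0,0]}]'

```text
clock: 7.28
ee_pos: [0.6205, -0.2147, -0.0017]
tcp_rot: [1.0, -0.016, -0.0, -0.0]
wrist_force: [0.5, -0.4, 0.6]
width: 0.0514
gripper_force: 0.0
```

```bash
python3 - <<'E'
from h import *
a=cap('scene');c=cap('wrist');s=manip.observe();print(s['ee_pos'],s['wrist_force'],s['width'],c['fx'])
f=lambda x:cv2.cvtColor(x,cv2.COLOR_RGB2BGR)
cv2.imwrite('pics/m4.png',np.hstack([cv2.resize(f(a['color'])[225:285,262:322],(400,400),interpolation=2),cv2.resize(f(c['color'])[184:384,150:350],(400,400))]))
E
```

```text
[ 0.62069541 -0.21474465 -0.00145687] [-0.46841117 -0.42106468 -0.6193682 ] 0.0510376187723461 314.06260573179685
```

View pics/m4.png

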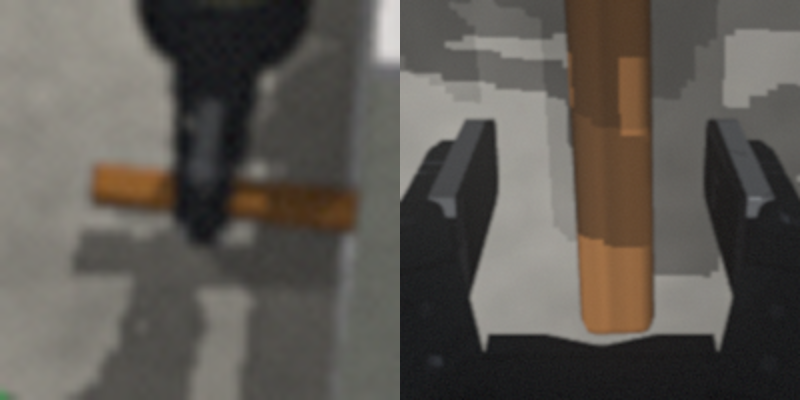

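The view confirms the open fingertips straddle the handle at z≈0.017–0.02. That is well above the reported TCP, and there is no contact force. I'll go 8 mm lower, watching the force, and close.

Request:
move_arm --plan '[{"linear":[0,0,-0.04],"twist":[0,0,0]},{"linear":[0,0,0],"twist":[0,0,0]}]'

```text
clock: 7.62
ee_pos: [0.6205, -0.2147, -0.0058]
tcp_rot: [1.0, -0.016, -0.0, -0.0]
wrist_force: [-0.4, -0.6, 0.1]
width: 0.0511
gripper_force: 0.0
```

Request:
move_arm --plan '[{"linear":[0,0,-0.04],"twist":[0,0,0]},{"linear":[0,0,0],"twist":[0,0,0]}]'

```text
clock: 7.88
ee_pos: [0.6204, -0.2147, -0.0098]
tcp_rot: [1.0, -0.016, -0.0, -0.0]
wrist_force: [-0.9, 0.6, -0.2]
width: 0.0511
gripper_force: 0.0
```

Request:
move_arm --plan '[{"linear":[0,0,0],"twist":[0,0,0]},{"linear":[0,0,0],"twist":[0,0,0]},{"linear":[0,0,0],"twist":[0,0,0]},{"linear":[0,0,0],"twist":[0,0,0]},{"linear":[0,0,0],"twist":[0,0,0]}]' --fingers 1

```text
clock: 8.5
ee_pos: [0.6208, -0.2148, -0.0093]
tcp_rot: [1.0, -0.016, 0.0, 0.0]
wrist_force: [-1.4, 0.6, 1.3]
width: 0.0185
gripper_force: 60.5
```

Gripped: 18.5 mm opening at 60 N. Next I lift slightly, withdraw from the cupboard, rise, and carry it to above the caddy.

Request:
move_arm --plan '[{"linear":[0,0,0.15],"twist":[0,0,0]},{"linear":[0,0,0.15],"twist":[0,0,0]},{"linear":[-0.2,0,0.05],"twist":[0,0,0]},{"linear":[-0.3,0,0.05],"twist":[0,0,0]},{"linear":[-0.3,0,0.05],"twist":[0,0,0]},{"linear":[-0.3,0,0.05],"twist":[0,0,0]},{"linear":[-0.3,0,0.1],"twist":[0,0,0]},{"linear":[-0.1,0,0.3],"twist":[0,0,0]},{"linear":[0,0,0.4],"twist":[0,0,0]},{"linear":[0,0,0.4],"twist":[0,0,0]},{"linear":[0,0,0.2],"twist":[0,0,0]},{"linear":[0,0,0],"twist":[0,0,0]}]'

```text
clock: 10.0
ee_pos: [0.4718, -0.2151, 0.1832]
tcp_rot: [1.0, -0.016, 0.002, 0.001]
wrist_force: [-0.3, -0.0, 0.2]
width: 0.0183
gripper_force: 60.3
```

Request:
move_arm --plan '[{"linear":[-0.05,0.35,0],"twist":[0,0,0]},{"linear":[-0.05,0.4,0],"twist":[0,0,0.005]},{"linear":[-0.05,0.4,0],"twist":[0,0,0.005]},{"linear":[-0.05,0.4,0],"twist":[0,0,0.005]},{"linear":[-0.05,0.4,0],"twist":[0,0,0.005]},{"linear":[-0.05,0.4,0],"twist":[0,0,0.005]},{"linear":[-0.05,0.4,0],"twist":[0,0,0.005]},{"linear":[-0.05,0.4,0],"twist":[0,0,0.005]},{"linear":[-0.05,0.4,0],"twist":[0,0,0.005]},{"linear":[-0.05,0.4,0],"twist":[0,0,0.005]},{"linear":[-0.05,0.4,0],"twist":[0,0,0.01]},{"linear":[-0.05,0.4,0],"twist":[0,0,0.01]},{"linear":[-0.1,0.39,0],"twist":[0,0,0]},{"linear":[0,0,0],"twist":[0,0,0]},{"linear":[0,0,0],"twist":[0,0,0]},{"linear":[0,0,0],"twist":[0,0,0]}]'

```text
clock: 12.0
ee_pos: [0.4012, 0.298, 0.1803]
tcp_rot: [0.996, 0.085, -0.0, 0.0]
wrist_force: [1.0, 0.2, -0.3]
width: 0.0187
gripper_force: 60.4
```

```bash
python3 - <<'E'
from h import *
b=cap('top');c=cap('wrist');s=manip.observe();print(s['ee_pos'],s['tcp_rot'],s['width'],s['gripper_force'],s['wrist_force'])
f=lambda x:cv2.cvtColor(x,cv2.COLOR_RGB2BGR)
cv2.imwrite('pics/m5.png',np.hstack([cv2.resize(f(b['color'])[165:285,85:205],(384,384),interpolation=2),cv2.resize(f(c['color']),(400,384))]))
h=cv2.cvtColor(b['color'],cv2.COLOR_RGB2HSV);m=((h[...,0]>5)&(h[...,0]<18)&(h[...,1]>100))
m[:, :85]=0;m[:,205:]=0;m[:165]=0;m[285:]=0
ys,xs=np.nonzero(m);print(len(xs),xs.min(),xs.max(),ys.min(),ys.max())
for v in range(ys.min(),ys.max(),4): print(v,ray(b,xs[ys==v].mean(),v,s['ee_pos'][2]+.03)[:2].round(3),np.ptp(xs[ys==v])+1)
E
```

```text
[0.40118148 0.29823689 0.18056015] [9.96346595e-01 8.54011807e-02 8.87628951e-05 3.06077002e-04] 0.01822407500433358 60.3530216217041 [-0.43903143  0.38912058 -0.34922096]
589 121 143 188 259
188 [0.579 0.324] 6
192 [0.566 0.324] 16
196 [0.553 0.326] 19
200 [0.54  0.324] 18
204 [0.527 0.321] 16
208 [0.514 0.318] 16
212 [0.501 0.319] 15
216 [0.489 0.316] 5
220 [0.476 0.315] 6
224 [0.463 0.311] 6
228 [0.45 0.31] 5
232 [0.437 0.307] 5
236 [0.424 0.302] 4<stdin>:8: RuntimeWarning: Mean of empty slice.
  ret = ret.dtype.type(ret / rcount)
Traceback (most recent call last):
ValueError: zero-size array to reduction operation maximum which has no identity
```

View pics/m5.png

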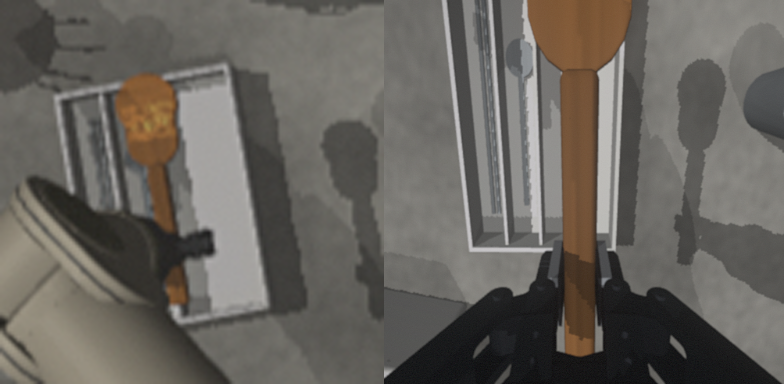

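Held firmly. The paddle lies over the wide slot, blade at (148,115) in the left half, with 12–20 mm clear at the ends and sides. I'll shift 4 mm in -x and lower.

Request:
move_arm --plan '[{"linear":[-0.04,0,-0.3],"twist":[0,0,0]},{"linear":[0,0,-0.35],"twist":[0,0,0]},{"linear":[0,0,-0.35],"twist":[0,0,0]},{"linear":[0,0,-0.3],"twist":[0,0,0]},{"linear":[0,0,-0.25],"twist":[0,0,0]},{"linear":[0,0,-0.2],"twist":[0,0,0]},{"linear":[0,0,-0.1],"twist":[0,0,0]},{"linear":[0,0,-0.05],"twist":[0,0,0]},{"linear":[0,0,0],"twist":[0,0,0]},{"linear":[0,0,0],"twist":[0,0,0]}]'

```text
clock: 13.35
ee_pos: [0.3972, 0.2995, -0.0087]
tcp_rot: [0.996, 0.086, 0.001, -0.0]
wrist_force: [-0.2, 0.5, -0.0]
width: 0.0184
gripper_force: 60.4
```

Request:
move_arm --plan '[{"linear":[0,0,-0.03],"twist":[0,0,0]},{"linear":[0,0,0],"twist":[0,0,0]}]'

```text
clock: 13.6
ee_pos: [0.3967, 0.2991, -0.0124]
tcp_rot: [0.996, 0.086, -0.0, 0.0]
wrist_force: [-0.0, 0.1, -1.4]
width: 0.0181
gripper_force: 60.4
```

Request:
move_arm --plan '[{"linear":[0,0,-0.03],"twist":[0,0,0]},{"linear":[0,0,0],"twist":[0,0,0]}]'

```text
clock: 13.85
ee_pos: [0.3966, 0.2992, -0.0156]
tcp_rot: [0.996, 0.086, -0.0, 0.0]
wrist_force: [0.2, 0.3, -1.5]
width: 0.0188
gripper_force: 60.4
```

Request:
move_arm --plan '[{"linear":[0,0,-0.025],"twist":[0,0,0]},{"linear":[0,0,0],"twist":[0,0,0]}]'

```text
clock: 14.1
ee_pos: [0.3966, 0.2991, -0.0181]
tcp_rot: [0.996, 0.086, -0.0, 0.0]
wrist_force: [-0.2, 0.8, -0.2]
width: 0.0185
gripper_force: 60.4
```

Request:
move_arm --plan '[{"linear":[0,0,0],"twist":[0,0,0]},{"linear":[0,0,0],"twist":[0,0,0]},{"linear":[0,0,0],"twist":[0,0,0]},{"linear":[0,0,0],"twist":[0,0,0]}]' --fingers 0.55

```text
clock: 14.6
ee_pos: [0.3968, 0.2992, -0.0178]
tcp_rot: [0.996, 0.086, 0.0, 0.0]
wrist_force: [0.1, -0.1, -0.7]
width: 0.0381
gripper_force: 0.0
```

Request:
move_arm --plan '[{"linear":[0,0,0.1],"twist":[0,0,0]},{"linear":[0,0,0.2],"twist":[0,0,0]},{"linear":[0,0,0.3],"twist":[0,0,0]},{"linear":[0,0,0.35],"twist":[0,0,0]},{"linear":[0,0,0.35],"twist":[0,0,0]},{"linear":[0,0,0.35],"twist":[0,0,0]},{"linear":[0,0,0.35],"twist":[0,0,0]},{"linear":[0,0,0.35],"twist":[0,0,0]},{"linear":[0,0,0.3],"twist":[0,0,0]},{"linear":[0,0,0.2],"twist":[0,0,0]}]'

```text
clock: 15.85
ee_pos: [0.3964, 0.2998, 0.2701]
tcp_rot: [0.996, 0.087, 0.001, -0.0]
wrist_force: [-0.1, -0.1, -0.5]
width: 0.0385
gripper_force: 0.0
```

```bash
python3 - <<'E'
from h import *
c=cap('wrist');s=manip.observe();print(s['ee_pos'],s['tcp_rot'],s['width'])
h=cv2.cvtColor(c['color'],cv2.COLOR_RGB2HSV);m=((h[...,0]>5)&(h[...,0]<18)&(h[...,1]>100)).astype(np.uint8)
n,l,st,ce=cv2.connectedComponentsWithStats(m);i=1+st[1:,4].argmax();print(st[i])
for v in range(st[i,1],st[i,1]+st[i,3],12):
    u=np.argwhere(l[v]==i);print(v,ray(c,u.mean()+.0,v,.014)[:2].round(3),ray(c,np.nonzero(l[v]==i)[0].mean(),v,.014)[:2].round(4),(l[v]==i).sum())
v=st[i,1]+st[i,3]-1;print('end',v,ray(c,np.nonzero(l[v]==i)[0].mean(),v,.017)[:2])
a=cap('scene');print('cup etc ok check');cv2.imwrite('pics/w6.png',cv2.cvtColor(c['color'],cv2.COLOR_RGB2BGR))
E
```

```text
[0.397026   0.30040048 0.27213191] [ 9.96225606e-01  8.67630218e-02  2.42870785e-03 -9.06557695e-04] 0.0384326260137095
[ 228   11   47  185 4263]
11 [0.572 0.329] [0.5724 0.3294] 7
23 [0.56  0.327] [0.5597 0.3271] 41
35 [0.547 0.325] [0.5469 0.3249] 47
47 [0.534 0.323] [0.5337 0.3226] 45
59 [0.52  0.321] [0.5202 0.3208] 37
71 [0.507 0.318] [0.5066 0.3178] 39
83 [0.493 0.315] [0.4926 0.3154] 31
95 [0.478 0.314] [0.4782 0.3135] 12
107 [0.464 0.311] [0.4636 0.3109] 12
119 [0.449 0.308] [0.4487 0.3083] 12
131 [0.433 0.306] [0.4335 0.3057] 12
143 [0.418 0.303] [0.4179 0.303 ] 12
155 [0.402 0.3  ] [0.402  0.3002] 12
167 [0.386 0.297] [0.3857 0.2973] 12
179 [0.369 0.294] [0.369  0.2944] 12
191 [0.352 0.291] [0.3519 0.2914] 12
end 195 [0.34704365 0.29057087]
cup etc ok check
```

View pics/w6.png

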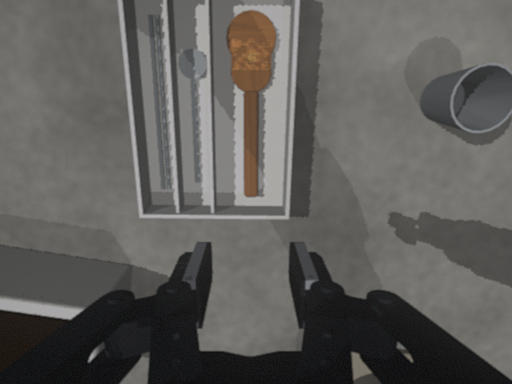

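The paddle lies flat and centred in the wide slot, from (252,12) to (250,197), and the cup at (470,97) is untouched. Now the door: I shut the fingers and go to the +y side of the bar handle.

Request:
move_arm --plan '[{"linear":[0.22,-0.25,0.02],"twist":[0,0,-0.0046]},{"linear":[0.22,-0.25,0.02],"twist":[0,0,-0.0046]},{"linear":[0.22,-0.25,0.02],"twist":[0,0,-0.0046]},{"linear":[0.22,-0.25,0],"twist":[0,0,-0.0046]},{"linear":[0.22,-0.25,0],"twist":[0,0,-0.0046]},{"linear":[0.22,-0.25,0],"twist":[0,0,-0.0046]},{"linear":[0.22,-0.25,0],"twist":[0,0,-0.0046]},{"linear":[0.22,-0.25,0],"twist":[0,0,-0.0046]},{"linear":[0.22,-0.25,0],"twist":[0,0,-0.0046]},{"linear":[0.22,-0.25,0],"twist":[0,0,-0.0046]},{"linear":[0.2,-0.25,0],"twist":[0,0,-0.0046]},{"linear":[0.1,-0.25,0],"twist":[0,0,-0.0046]},{"linear":[0,0,0],"twist":[0,0,0]},{"linear":[0,0,0],"twist":[0,0,0]}]' --fingers 1

```text
clock: 17.7
ee_pos: [0.6465, -0.0001, 0.2732]
tcp_rot: [1.0, 0.0, -0.0, -0.0]
wrist_force: [-0.3, -0.6, 0.6]
width: -0.0001
gripper_force: 0.0
```

```bash
python3 - <<'E'
from h import *
c=cap('wrist');s=manip.observe();print(s['ee_pos'],s['tcp_rot'],s['wrist_force'])
g=cv2.cvtColor(c['color'],cv2.COLOR_RGB2GRAY)
print([np.round(proj(c,[.665,-.0525,z]),0) for z in(.106,.166,.226)],[np.round(proj(c,[x,-.0525,.25]),0) for x in(.684,.70)])
u,v=map(int,proj(c,[.665,-.0525,.226]))
for k in range(-28,34,4): print(v+k,' '.join('%3d'%x for x in g[min(max(v+k,0),383),u-36:u+40:3]))
print(u-36)
E
```

```text
[6.46393023e-01 3.36543813e-04 2.73392264e-01] [ 9.99999895e-01  4.01511395e-04  6.98767480e-05 -2.08862772e-04] [-0.10431115 -0.21023426 -0.12741988]
[array([299., 156.]), array([309., 168.]), array([324., 185.])] [array([335., 166.]), array([337., 139.])]
157 155 154 155 154 154 154 155 154 155 154 155 154 154 154 153 154 156 154 154 154 153 155 153 153 153 154
161 155 155 154 155 154 154 156 157 155 156 155 155 155 155 156 155 155 153 154 153 155 153 154 155 155 156
165 122 122 124  94  80  79  70  67 118 114 104 115 134 135 112  96 109 108 112 114 114 107 109 100  91  87
169 115 118 120 116  96  85  78  72  65 112 106 116 132 131 108  93 106 104 108 108 108 107 109 110 109 110
173 115 116 117 116 117  93  81  79  73  64  81 119 133 130 105  98 108 109 108 110 109 106 106 107 107 109
177 118 117 117 117 119 120  94  82  79  71  86 122 131 129 101 106 108 109 112 110 109 106 105 104 106 107
181 117 120 118 119 121 119 118  88  82  78  93 123 133 127  97 108 109 111 110 109 109 107 106 104 105 109
185 115 117 116 117 118 116 118 119  84  81  97 124 131 123  93 112 113 111 109 109 11
[... 189 characters left out ...]
  97 117 114 109 108 108 109 111 110 110 108 107
197 113 116 117 118 117 117 116 118 120 117 117 105 105 106 114 114 112 110 109 108 111 109 111 110 109 106
201 113 115 115 114 114 116 118 118 119 122 118 118 119 117 115 112 111 110 108 108 106 109 110 109 106 106
205 117 114 112 113 112 113 115 118 121 121 120 116 117 118 113 112 111 110 110 107 106 104 109 108 108 104
209 112 113 115 112 113 113 116 118 117 117 115 116 115 114 111 112 114 111 111 109 105 105 106 110 110 108
213 109 114 111 113 111 114 116 118 116 114 114 115 116 113 109 109 111 112 113 109 109 106 107 107 106 107
217 113 114 113 114 111 114 112 114 113 111 112 114 113 114 111 109 113 114 112 109 108 108 106 107 105 108
288
```

Request:
move_arm --plan '[{"linear":[0.095,0,-0.2],"twist":[0,0,0]},{"linear":[0,0,-0.2],"twist":[0,0,0]},{"linear":[0,0,-0.2],"twist":[0,0,0]},{"linear":[0,0,-0.15],"twist":[0,0,0]},{"linear":[0,0,-0.15],"twist":[0,0,0]},{"linear":[0,0,-0.08],"twist":[0,0,0]},{"linear":[0,0,0],"twist":[0,0,0]},{"linear":[0,0,0],"twist":[0,0,0]}]'

```text
clock: 18.75
ee_pos: [0.6566, -0.0007, 0.1759]
tcp_rot: [1.0, -0.0, 0.001, 0.0]
wrist_force: [-0.2, 0.3, 0.0]
width: 0.0002
gripper_force: 0.0
```

Request:
move_arm --plan '[{"linear":[0,-0.04,0],"twist":[0,0,0]},{"linear":[0,-0.04,0],"twist":[0,0,0]},{"linear":[0,-0.03,0],"twist":[0,0,0]},{"linear":[0,-0.03,0],"twist":[0,0,0]},{"linear":[0,-0.03,0],"twist":[0,0,0]},{"linear":[0,-0.03,0],"twist":[0,0,0]},{"linear":[0,0,0],"twist":[0,0,0]}]'

```text
clock: 19.62
ee_pos: [0.6563, -0.0211, 0.1751]
tcp_rot: [1.0, -0.001, 0.0, 0.0]
wrist_force: [-0.8, 0.5, 0.5]
width: -0.0
gripper_force: 0.0
```

Request:
move_arm --plan '[{"linear":[0,-0.02,0],"twist":[0,0,0]},{"linear":[0,-0.02,0],"twist":[0,0,0]},{"linear":[0,-0.02,0],"twist":[0,0,0]},{"linear":[0,-0.02,0],"twist":[0,0,0]},{"linear":[0,-0.02,0],"twist":[0,0,0]},{"linear":[0,-0.02,0],"twist":[0,0,0]},{"linear":[0,-0.02,0],"twist":[0,0,0]},{"linear":[0,-0.02,0],"twist":[0,0,0]}]'

```text
clock: 20.62
ee_pos: [0.6562, -0.0351, 0.1752]
tcp_rot: [1.0, 0.0, 0.0, -0.001]
wrist_force: [0.5, 4.8, -0.2]
width: 0.0001
gripper_force: 2.6
```

Request:
move_arm --plan '[{"linear":[0,-0.02,0],"twist":[0,0,0]},{"linear":[0,-0.02,0],"twist":[0,0,0]},{"linear":[0,-0.02,0],"twist":[0,0,0]},{"linear":[0,-0.02,0],"twist":[0,0,0]},{"linear":[0,-0.02,0],"twist":[0,0,0]}]'

```text
clock: 21.25
ee_pos: [0.6562, -0.045, 0.1752]
tcp_rot: [1.0, 0.001, -0.0, -0.001]
wrist_force: [0.3, 5.1, -0.5]
width: -0.0001
gripper_force: 2.5
```

Contact: a steady push of 5 N, so the door is sliding on drag alone. I estimate the foam begins at TCP y ≈ -0.22 to -0.23, so I'll go at moderate speed to about -0.205.

Request:
move_arm --plan '[{"linear":[0,-0.03,0],"twist":[0,0,0]},{"linear":[0,-0.04,0],"twist":[0,0,0]},{"linear":[0,-0.04,0],"twist":[0,0,0]},{"linear":[0,-0.04,0],"twist":[0,0,0]},{"linear":[0,-0.04,0],"twist":[0,0,0]},{"linear":[0,-0.04,0],"twist":[0,0,0]},{"linear":[0,-0.04,0],"twist":[0,0,0]},{"linear":[0,-0.04,0],"twist":[0,0,0]},{"linear":[0,-0.04,0],"twist":[0,0,0]},{"linear":[0,-0.04,0],"twist":[0,0,0]},{"linear":[0,-0.04,0],"twist":[0,0,0]},{"linear":[0,-0.04,0],"twist":[0,0,0]},{"linear":[0,-0.04,0],"twist":[0,0,0]},{"linear":[0,-0.04,0],"twist":[0,0,0]},{"linear":[0,-0.04,0],"twist":[0,0,0]},{"linear":[0,-0.04,0],"twist":[0,0,0]},{"linear":[0,-0.04,0],"twist":[0,0,0]},{"linear":[0,-0.04,0],"twist":[0,0,0]},{"linear":[0,-0.04,0],"twist":[0,0,0]},{"linear":[0,-0.04,0],"twist":[0,0,0]}]'

```text
clock: 23.75
ee_pos: [0.6558, -0.1242, 0.1751]
tcp_rot: [1.0, 0.001, -0.001, -0.001]
wrist_force: [-3.8, 5.5, 1.6]
width: -0.0001
gripper_force: 2.6
```

Request:
move_arm --plan '[{"linear":[0,-0.04,0],"twist":[0,0,0]},{"linear":[0,-0.04,0],"twist":[0,0,0]},{"linear":[0,-0.04,0],"twist":[0,0,0]},{"linear":[0,-0.04,0],"twist":[0,0,0]},{"linear":[0,-0.04,0],"twist":[0,0,0]},{"linear":[0,-0.04,0],"twist":[0,0,0]},{"linear":[0,-0.04,0],"twist":[0,0,0]},{"linear":[0,-0.04,0],"twist":[0,0,0]},{"linear":[0,-0.04,0],"twist":[0,0,0]},{"linear":[0,-0.04,0],"twist":[0,0,0]},{"linear":[0,-0.04,0],"twist":[0,0,0]},{"linear":[0,-0.04,0],"twist":[0,0,0]},{"linear":[0,-0.04,0],"twist":[0,0,0]},{"linear":[0,-0.04,0],"twist":[0,0,0]},{"linear":[0,-0.04,0],"twist":[0,0,0]},{"linear":[0,-0.04,0],"twist":[0,0,0]},{"linear":[0,-0.04,0],"twist":[0,0,0]},{"linear":[0,-0.03,0],"twist":[0,0,0]},{"linear":[0,-0.02,0],"twist":[0,0,0]},{"linear":[0,-0.01,0],"twist":[0,0,0]}]'

```text
clock: 26.25
ee_pos: [0.6557, -0.1984, 0.1751]
tcp_rot: [1.0, 0.0, -0.001, -0.001]
wrist_force: [-5.0, 4.7, 1.0]
width: 0.0
gripper_force: 2.6
```

A sideways force of -5 N has built up, because the track is slightly skewed to my path. I'll ease off 1 mm in -x and then creep.

Request:
move_arm --plan '[{"linear":[-0.01,-0.01,0],"twist":[0,0,0]},{"linear":[0,-0.015,0],"twist":[0,0,0]},{"linear":[0,-0.015,0],"twist":[0,0,0]},{"linear":[0,-0.015,0],"twist":[0,0,0]},{"linear":[0,-0.01,0],"twist":[0,0,0]}]'

```text
clock: 26.88
ee_pos: [0.6556, -0.2046, 0.1751]
tcp_rot: [1.0, 0.001, 0.0, -0.001]
wrist_force: [1.1, 4.7, -0.0]
width: 0.0001
gripper_force: 2.5
```

Request:
move_arm --plan '[{"linear":[0,-0.01,0],"twist":[0,0,0]},{"linear":[0,-0.01,0],"twist":[0,0,0]},{"linear":[0,-0.01,0],"twist":[0,0,0]},{"linear":[0,-0.01,0],"twist":[0,0,0]}]'

```text
clock: 27.38
ee_pos: [0.6556, -0.2086, 0.1751]
tcp_rot: [1.0, 0.0, 0.0, -0.001]
wrist_force: [0.5, 4.2, 0.1]
width: 0.0
gripper_force: 2.5
```

Request:
move_arm --plan '[{"linear":[0,-0.01,0],"twist":[0,0,0]},{"linear":[0,-0.01,0],"twist":[0,0,0]},{"linear":[0,-0.01,0],"twist":[0,0,0]}]'

```text
clock: 27.75
ee_pos: [0.6555, -0.2116, 0.1751]
tcp_rot: [1.0, 0.0, 0.0, -0.001]
wrist_force: [0.8, 5.1, -0.0]
width: -0.0001
gripper_force: 2.5
```

Request:
move_arm --plan '[{"linear":[0,-0.01,0],"twist":[0,0,0]},{"linear":[0,-0.01,0],"twist":[0,0,0]}]'

```text
clock: 28.0
ee_pos: [0.6555, -0.2136, 0.1751]
tcp_rot: [1.0, 0.001, 0.0, -0.001]
wrist_force: [0.2, 5.4, 0.7]
width: -0.0002
gripper_force: 2.5
```

Request:
move_arm --plan '[{"linear":[0,-0.01,0],"twist":[0,0,0]},{"linear":[0,-0.005,0],"twist":[0,0,0]}]'

```text
clock: 28.25
ee_pos: [0.6556, -0.2153, 0.1751]
tcp_rot: [1.0, 0.0, 0.0, -0.001]
wrist_force: [0.7, 5.0, -0.2]
width: -0.0002
gripper_force: 2.5
```

Request:
move_arm --plan '[{"linear":[0,-0.01,0],"twist":[0,0,0]},{"linear":[0,-0.005,0],"twist":[0,0,0]}]'

```text
clock: 28.5
ee_pos: [0.6555, -0.217, 0.1751]
tcp_rot: [1.0, 0.0, 0.0, -0.001]
wrist_force: [1.0, 5.2, 0.2]
width: -0.0004
gripper_force: 2.5
```

Request:
move_arm --plan '[{"linear":[0,-0.01,0],"twist":[0,0,0]},{"linear":[0,0,0],"twist":[0,0,0]}]'

```text
clock: 28.75
ee_pos: [0.6555, -0.2182, 0.1751]
tcp_rot: [1.0, 0.0, 0.0, -0.0]
wrist_force: [1.3, 5.4, -0.3]
width: -0.0001
gripper_force: 2.5
```

Request:
move_arm --plan '[{"linear":[0,-0.01,0],"twist":[0,0,0]},{"linear":[0,0,0],"twist":[0,0,0]}]'

```text
clock: 29.0
ee_pos: [0.6555, -0.2194, 0.1751]
tcp_rot: [1.0, 0.0, 0.0, -0.0]
wrist_force: [1.5, 4.2, -0.7]
width: 0.0001
gripper_force: 2.4
```

Request:
move_arm --plan '[{"linear":[0,-0.01,0],"twist":[0,0,0]}]'

```text
clock: 29.12
ee_pos: [0.6555, -0.2203, 0.1751]
tcp_rot: [1.0, 0.0, 0.0, -0.0]
wrist_force: [2.0, 5.0, -0.5]
width: -0.0001
gripper_force: 2.5
```

Request:
move_arm --plan '[{"linear":[0,-0.01,0],"twist":[0,0,0]}]'

```text
clock: 29.25
ee_pos: [0.6555, -0.2214, 0.1751]
tcp_rot: [1.0, 0.0, 0.0, -0.0]
wrist_force: [1.7, 4.4, -0.3]
width: 0.0
gripper_force: 2.5
```

Request:
move_arm --plan '[{"linear":[0,-0.01,0],"twist":[0,0,0]}]'

```text
clock: 29.38
ee_pos: [0.6555, -0.2224, 0.1751]
tcp_rot: [1.0, 0.0, 0.0, -0.0]
wrist_force: [1.6, 4.9, -1.4]
width: 0.0002
gripper_force: 2.5
```

Request:
move_arm --plan '[{"linear":[0,-0.01,0],"twist":[0,0,0]}]'

```text
clock: 29.5
ee_pos: [0.6555, -0.2234, 0.1751]
tcp_rot: [1.0, 0.0, 0.0, -0.0]
wrist_force: [1.7, 5.2, -0.1]
width: 0.0001
gripper_force: 2.5
```

Request:
move_arm --plan '[{"linear":[0,-0.01,0],"twist":[0,0,0]}]'

```text
clock: 29.62
ee_pos: [0.6555, -0.2244, 0.1751]
tcp_rot: [1.0, 0.0, 0.0, -0.0]
wrist_force: [2.0, 4.9, -1.0]
width: -0.0002
gripper_force: 2.5
```

Request:
move_arm --plan '[{"linear":[0,-0.01,0],"twist":[0,0,0]}]'

```text
clock: 29.75
ee_pos: [0.6555, -0.2254, 0.1751]
tcp_rot: [1.0, 0.0, 0.0, -0.0]
wrist_force: [0.3, 5.0, 0.1]
width: 0.0004
gripper_force: 2.5
```

Request:
move_arm --plan '[{"linear":[0,-0.01,0],"twist":[0,0,0]}]'

```text
clock: 29.88
ee_pos: [0.6555, -0.2264, 0.1751]
tcp_rot: [1.0, 0.0, 0.0, -0.0]
wrist_force: [2.2, 6.0, -0.5]
width: -0.0002
gripper_force: 2.5
```

Request:
move_arm --plan '[{"linear":[0,-0.01,0],"twist":[0,0,0]}]'

```text
clock: 30.0
ee_pos: [0.6555, -0.2273, 0.1751]
tcp_rot: [1.0, 0.0, 0.0, -0.0]
wrist_force: [1.0, 5.4, 0.0]
width: -0.0002
gripper_force: 3.2
```

Request:
move_arm --plan '[{"linear":[0,-0.01,0],"twist":[0,0,0]}]'

```text
clock: 30.12
ee_pos: [0.6555, -0.2276, 0.1751]
tcp_rot: [1.0, 0.0, 0.0, -0.001]
wrist_force: [-0.0, 7.7, 0.6]
width: -0.0
gripper_force: 4.0
```

The foam has been met at TCP y ≈ -0.227: about 8 N now, and rising. From here I use small steps.

Request:
move_arm --plan '[{"linear":[0,-0.005,0],"twist":[0,0,0]},{"linear":[0,0,0],"twist":[0,0,0]}]'

```text
clock: 30.38
ee_pos: [0.6555, -0.2278, 0.1751]
tcp_rot: [1.0, 0.001, -0.0, -0.001]
wrist_force: [1.0, 7.6, 0.4]
width: -0.0005
gripper_force: 3.9
```

Request:
move_arm --plan '[{"linear":[0,-0.004,0],"twist":[0,0,0]},{"linear":[0,0,0],"twist":[0,0,0]}]'

```text
clock: 30.62
ee_pos: [0.6555, -0.2279, 0.1751]
tcp_rot: [1.0, 0.001, -0.0, -0.001]
wrist_force: [0.4, 8.2, 0.4]
width: 0.0
gripper_force: 4.2
```

Request:
move_arm --plan '[{"linear":[0,-0.01,0],"twist":[0,0,0]},{"linear":[0,0,0],"twist":[0,0,0]}]'

```text
clock: 30.88
ee_pos: [0.6555, -0.2283, 0.1751]
tcp_rot: [1.0, 0.001, -0.0, -0.001]
wrist_force: [0.6, 10.2, -0.0]
width: 0.0001
gripper_force: 4.9
```

Request:
move_arm --plan '[{"linear":[0,-0.008,0],"twist":[0,0,0]},{"linear":[0,0,0],"twist":[0,0,0]}]'

```text
clock: 31.12
ee_pos: [0.6555, -0.2285, 0.1751]
tcp_rot: [1.0, 0.001, -0.0, -0.002]
wrist_force: [-1.7, 11.1, 1.7]
width: 0.0001
gripper_force: 5.6
```

Request:
move_arm --plan '[{"linear":[0,-0.006,0],"twist":[0,0,0]},{"linear":[0,0,0],"twist":[0,0,0]},{"linear":[0,0,0],"twist":[0,0,0]}]'

```text
clock: 31.5
ee_pos: [0.6555, -0.2287, 0.1751]
tcp_rot: [1.0, 0.001, -0.0, -0.002]
wrist_force: [-2.0, 12.7, 0.9]
width: 0.0
gripper_force: 6.2
```

Request:
move_arm --plan '[{"linear":[0,0.02,0],"twist":[0,0,0]},{"linear":[0,0.03,0],"twist":[0,0,0]},{"linear":[0,0.05,0],"twist":[0,0,0]},{"linear":[-0.05,0.2,0],"twist":[0,0,0]},{"linear":[-0.1,0.2,0],"twist":[0,0,0]},{"linear":[-0.2,0,0.2],"twist":[0,0,0]},{"linear":[-0.3,0,0.3],"twist":[0,0,0]},{"linear":[-0.3,0,0.3],"twist":[0,0,0]},{"linear":[0,0,0],"twist":[0,0,0]},{"linear":[0,0,0],"twist":[0,0,0]}]'

```text
clock: 32.75
ee_pos: [0.5601, -0.1819, 0.2548]
tcp_rot: [1.0, -0.0, -0.0, 0.0]
wrist_force: [-0.0, -0.4, -0.8]
width: -0.0
gripper_force: 0.0
```

```bash
python3 - <<'E'
from h import *
a=cap('scene');b=cap('top');s=manip.observe();print(s['ee_pos'],s['wrist_force'],s['clock'])
s0=cv2.imread('pics/t0.png')[...,::-1]
# cup, jar, basket regions: shift of image patch start->now
for n,(x,y,r) in dict(cup=(217,208,14),jar=(150,145,18),basket=(358,210,28)).items():
    t=s0[y-r:y+r,x-r:x+r].copy();w=b['color'][y-r-10:y+r+10,x-r-10:x+r+10].copy()
    k=cv2.minMaxLoc(cv2.matchTemplate(w,t,5));print(n,k[1],np.array(k[3])-10)
h=cv2.cvtColor(b['color'],cv2.COLOR_RGB2HSV);m=((h[...,0]>5)&(h[...,0]<18)&(h[...,1]>100));ys,xs=np.nonzero(m[180:275,100:180])
print('paddle',[ray(b,100+xs[ys==k].mean(),180+k,.015)[:2].round(3) for k in(ys.min(),ys.max())])
# handle bar now expected near y -.247
g=cv2.cvtColor(b['color'],cv2.COLOR_RGB2GRAY);print([np.round(proj(b,[.6625,y,.2])) for y in(-.053,-.247)]);print(g[148:160:3,285:320])
E
```

```text
[ 0.5601694  -0.18190436  0.25393353] [-0.34995651 -0.32496968 -0.34136415] 32.85
cup 0.9450606107711792 [0 0]
jar 0.9973146319389343 [0 0]
basket 0.9203919768333435 [0 0]
paddle [array([0.573, 0.325]), array([0.347, 0.294])]
[array([247., 161.]), array([307., 160.])]
[[165 167 136 100  84  83  80  61  68  89  92 119 160 167 166 164 165 164
  165 164 166 165 166 164 165 165 166 166 165 164 166 166 166 166 165]
 [ 84  82  74  94 105 107 105  76  70  97 104 100  62  70  82  84  81  80
   78  78  75  71  71  69  67  69  79  70  65  64  63  66  67  68  65]
 [ 65  63  84 103 114 116 116  74  89 113 117 111  67 100 109 107 105 104
  104 103 102 100 100 100 100  99  97  97  96  96  94  93  93  92  90]
 [ 57  68 104 132 128 125 124  75 102 122 124 111  77 112 119 117 117 116
  115 115 115 115 113 116 115 114 111 112 111 110 111 109 108 109 108]]
```

```bash
python3 -c "
from workcell import manip; print(manip.finish_job())"
```

```text
the job is handed in; nothing more can be done
None
```

I've handed the job in: the paddle lies flat in the caddy's wide slot, and the door was eased onto the foam to about 12 N and let go. The cup, jar and basket had not moved in the last picture; the arm hid the door there, so I didn't see it after letting go. No verdict came back.

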